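# Turn the covered culture dish lid-down on its sloping rest

### The job

The square culture dish is leaning lid-up on its sloping rest. Pinch lid and base together, lift the dish, turn it over and set it back centrally on the same rest, now lid-down, squarely against the rails and down on the ledge, so that condensation collects in the lid. The loose lid must never come off the base, and the oblong slide box on the other rest is to be left alone.

Things in the scene. Friction and masses are not known exactly. Their poses are not given: they have to be found in the camera images.
- dish: Base of the square dish: open cream tray 88 x 88 mm, 19 mm high, 3 mm walls and floor, 100 g. Origin: centre of its outer underside; z points towards the lid, x and y along its sides. Starts with the underside on the rest's rails, x down the slope, y along the rest's y. Closed, base and lid are 22 mm thick: pinch them there, a finger on the underside and one on the lid's top.
- lid: Loose white lid of the dish, 96 x 96 mm, 50 g, no catch. Its flat top (3 mm) lies on the base's rim; its skirt, 13 mm high over all, hangs outside the base with 1.5 mm play all round. Origin: centre of the outer top face; z points out of it, away from the base. Closed, the lid's origin is 22 mm along z from the base's origin. A 40 N pinch does no harm.
- rest: Fixed rest, foot 150 x 112 x 10 mm, origin under its centre, z up. From a corner line at x 35, z 35 mm two rails rise at 50 deg towards -x for 74 mm, facing +x and up; 70 mm between them and the space behind are open for a finger. A ledge square to them reaches 34 mm out at the corner. A seated dish, either way up, has its middle at y 0, 48 mm up the slope, 11 mm out, and tops the rails by 22 mm.
- slide_box: Bystander, not to be moved: closed oblong slide box, 52 mm up the slope, 100 mm wide, 33 mm thick, cream below, white above, leaning on the other, identical rest. Origin at the centre of its underside, z out of its top.

How it is judged:
At the end, for the whole second after the job is handed in: Dish lid-down on its own rest: base z axis 120 to 140 degrees from upright; base and lid each within 12 mm (rest's x, z) and 15 mm (rest's y) of their seated places; sides square to the rest within 0.2 rad; lid closed on the base (origins 18 to 28 mm apart); at rest (angle between dish's own z axis and vertical between 2.0944 and 2.44346 rad and x of dish in the frame of rest between 0.0100276 and 0.0340276 m and y of dish in the frame of rest between -0.015 and 0.015 m and z of dish in the frame of rest between 0.0726858 and 0.0966858 m and x of lid in the frame of rest between -0.00791808 and 0.0160819 m and y of lid in the frame of rest between -0.015 and 0.015 m and z of lid in the frame of rest between 0.0598467 and 0.0838467 m and (angle between the x axis of dish and the y axis of rest, either way round below 0.2 rad or angle between the y axis of dish and the y axis of rest, either way round below 0.2 rad) and distance between lid and dish below 0.028 m and z of lid in the frame of dish above 0.018 m and linear speed of each of dish, lid below 0.02 m/s); the robot touches nothing.
It fails at once if the lid comes off the base (origins more than 28 mm apart, or the lid's top less than 18 mm from the base's underside) (not (distance between lid and dish below 0.028 m and z of lid in the frame of dish above 0.018 m)).
It fails at once if the oblong slide box is moved by more than 15 mm (distance of slide_box from where it was at the start of the episode above 0.015 m).
It also fails if it takes over 40 s, if anything falls off the work surface, if the arm or the gripper's body presses on something with over 40 N, if the wrist force passes 120 N, or if a joint passes its speed limit or range.

### The arm

A 6-joint arm with a two-finger parallel gripper is mounted at the origin on the work surface. World frame = base frame: x ahead of the robot, y to its left, z up, the work surface at z = 0. Lengths are in m, angles in rad, forces in N, time in s.
With the tool pointing down it reaches from about 0.375 to 0.975 m from the base axis. Payload 3.8 kg.
Tool frame: the origin (TCP) lies between the finger pads; the fingertips stand 17 mm ahead of it and the grasp point (between the pads) lies 2 mm behind it; y points along the fingers, z is the direction in which the jaws open and shut, and the axes are right-handed (so a half turn about y gives the same grasp; the last joint's range is limited). The gripper opens to 85 mm and grips with 20 to 120 N. Pads are 22 mm wide; open, the fingers measure 114 mm over their backs; the gripper's body (76 mm by 85 mm) begins 54 mm behind the grasp point. The pads swing forward as they close: fully open they stand 13 mm farther back than shut.
Start: joints at [-1.219, 0.264, 1.604, -0, 1.274, -0.037], TCP at [0.256, -0.625, 0.248] pointing down, gripper open.
Joint ranges: [-2.63, 2.63], [-0.94, 2.18], [0.31, 2.57], [-1.31, 4.45], [0, 2.66], [-2.55, 2.55]. Speed limits (rad/s): [2.57, 2.57, 3.14, 3.14, 3.14, 3.14].

### API

Orientations are given as a rotation vector (axis times angle).
In Python, from workcell import bot, eyes, nets gives the robot as it stands. The module is installed in compiled form; this text tells all that it offers.
- The arm moves only by the tool jog_arm, never from a script. Its arguments are lists of equal length, an entry for each row: "turn": the turn, a rotation vector about the tool's x, y, z in rad, a list of three; "slide": the shift along the tool's x, y, z in mm, a list of three; "grip": the opening in per cent of the stroke, from 0 (shut) to 100 (fully open). A call has 1 to 5 rows; each row shifts and turns the commanded pose from where the row before left it, along the tool's axes as they then stand; what a row does not reach is not made up. A row lasts 1/10 s, in which the tool goes at most 50 mm and 8.59 degrees, less where a joint would pass 70% of its speed; a pose out of reach is approached as far as the arm can. A call with a gripper value outside its range is refused whole. The fingers move at their own pace and stop on an object; "newtons" is the grip in N (left out, the last holds). Time passes only in rows, so rows that do not move let the fingers close. It gives the time, the measured TCP pose, the force and the opening at its end, in the units of the state.
- bot.read_state(): the state, without advancing time (a new reading comes with each control period).
- eyes.read_camera(name): name is "scene" or "top" or "wrist"; returns a dict with "img" (420x560x3 uint8, red, green, blue), "depth" (420x560 float32, m along the optical axis (not along the pixel's ray), 0 where there is no reading), "intrinsics" (3x3 intrinsics, pixels), "position" and "rotation" of the camera in the world. Camera axes: x right, y down, z forward; pixel columns grow to the right and rows downward; lengths in m; the calibration is good to about 2 mm. A picture is of the moment at which its call begins.
- bot.finish_job(): hands the job in, once; it reports no verdict.
Trained networks look in a picture, given as the dict that the camera call returned (one of the last four; its "shot" number tells which), for a name from the list of things; names that differ only in an ending like _2 or _b are one class to them, and where a whole thing is asked for, a point or a joint stands for the part that bears it (a point fixed in the world has none). Each returns a list of dicts, best first, with "conf" (0 to 1); they miss things now and then, are a little off and sometimes report something else, mostly with a low value. They report only what shows in the picture. A call takes as long as a camera call.
- nets.search_frame(thing, picture): "xyz" ([x, y, z] in m, in the coordinates of the camera as it stood for that picture, good to about 4 mm: the middle of the surface that is visible of it).
The state is a dict: "time": time; "q": joint angles; "joint_vel": joint speeds; "joint_torque": joint torques, N m; "tool_pos": TCP position; "tcp_rot": TCP orientation; "wrist_force": force on the tool from outside, world axes, zero at the start; "torque": the same for the moment, N m; "width": opening from 0.0 (shut) to 1.0 (fully open).
Only numpy, scipy, OpenCV 4.12 (cv2) and the standard library are available. Lean on these libraries where they do the work, as an engineer would, in place of code of your own. Each camera call takes 0.05 s, during which the arm holds its last target.

## Working session

There is one attempt and no reset: what is moved stays moved. The work goes in short steps, Python scripts to look and compute and a tool call to move; the robot and the scene stay as the last step left them, time stands still between calls to the robot, and variables do not carry over. Pictures are saved under pics/ and viewed, and the job is handed in when it is done.

Besides the shell and the picture viewer there is one more tool, called after "Request:" as a command line: name --argument value ..., lists and objects as JSON in quotes. jog_arm: Moves the arm, as the interface text tells. Its arguments: {"type":"object","properties":{"turn":{"type":"array"},"slide":{"type":"array"},"grip":{"type":"array"},"newtons":{"type":"number"}},"required":["turn","slide","grip"]}

```bash
mkdir -p pics; ls
cat > h.py <<'E'
import numpy as np, cv2
from workcell import bot, eyes, nets
from scipy.spatial.transform import Rotation as R
def shot(cam,fn):
    p=eyes.read_camera(cam); cv2.imwrite(fn,p["img"][:,:,::-1]); return p
def cw(p,x):
    r=np.array(p["rotation"]); r=r if r.shape==(3,3) else R.from_rotvec(r).as_matrix()
    return np.array(p["position"])+np.asarray(x)@r.T
def cloud(p):
    d=p["depth"]; K=np.array(p["intrinsics"]); v,u=np.mgrid[:d.shape[0],:d.shape[1]]
    c=np.stack([(u-K[0,2])/K[0,0]*d,(v-K[1,2])/K[1,1]*d,d],-1)
    return cw(p,c)
E
python3 - <<'E'
from h import *
s=bot.read_state(); print(s)
for c in ["scene","top"]:
    p=shot(c,f"pics/{c}0.png"); print(c,p["position"],np.array(p["rotation"]).round(3).tolist(),np.array(p["intrinsics"]).round(1).tolist())
    np.savez(f"{c}0.npz",c=cloud(p),img=p["img"])
    for n in ["dish","lid","rest","slide_box"]:
        for r in nets.search_frame(n,p)[:3]: print(n,round(r["conf"],2),cw(p,r["xyz"]).round(4))
E
```

```text
pics
{'time': 0.0, 'q': array([-1.21890729e+00,  2.64774437e-01,  1.60540427e+00, -1.98273794e-05,
        1.27369208e+00, -3.69008006e-02]), 'joint_vel': array([ 8.34514853e-06,  9.39707527e-04, -9.92265764e-04,  4.04177294e-04,
       -3.03551063e-04,  2.02927560e-04]), 'joint_torque': array([-7.56523787e-04, -5.15110803e+01, -3.67308176e+01, -9.91683987e-05,
        1.28576151e-02,  7.13481860e-07]), 'tool_pos': array([ 0.25562003, -0.62396404,  0.2469313 ]), 'tcp_rot': array([-0.39581518,  2.01074064, -2.00614112]), 'wrist_force': array([0.27039712, 0.18459849, 0.72893541]), 'torque': array([0.02895677, 0.00334187, 0.00785532]), 'width': 1.002973358167334}
scene [ 0.93180056 -0.31132464  0.63558181] [-2.203, -1.072, 0.386] [[480.4, 0.0, 279.9], [0.0, 480.4, 208.2], [0.0, 0.0, 1.0]]
dish 0.81 [ 0.6183 -0.1531  0.1047]
lid 0.92 [ 0.5982 -0.1298  0.0925]
rest 0.96 [ 0.6092 -0.164   0.0101]
slide_box 0.93 [0.6165 0.1896 0.0763]
top [0.45623805 0.01385303 0.72124912] [-2.137, 2.118, -0.175] [[415.6, 0.0, 280.2], [0.0, 415.6, 212.9], [0.0, 0.0, 1.0]]
dish 0.47 [ 0.5769 -0.1563  0.1039]
lid 0.61 [ 0.5919 -0.1252  0.0939]
rest 0.79 [ 0.5683 -0.1298  0.0107]
slide_box 0.84 [0.5962 0.195  0.0826]
```

View pics/scene0.png

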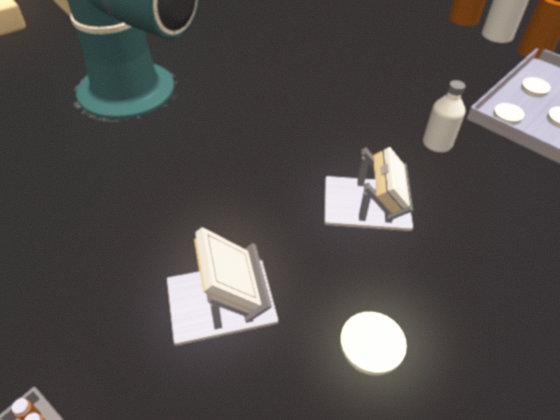

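View pics/top0.png

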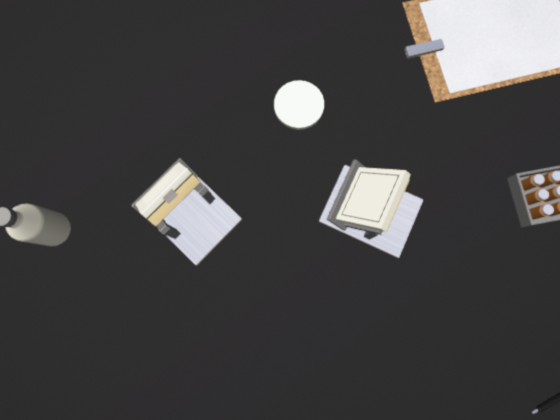

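Run:
```python
import numpy as np,cv2
for c in ["scene","top"]:
    d=np.load(f"{c}0.npz"); P=d["c"]; im=d["img"]
    m=(P[...,0]>.45)&(P[...,0]<.75)&(P[...,1]>-.3)&(P[...,1]<0)&(P[...,2]<.2)
    f=m&(P[...,2]>.004)&(P[...,2]<.016)&(im.min(-1)>110)
    Q=P[f]; r=cv2.minAreaRect((Q[:,:2]*1000).astype(np.float32)); print(c,"foot",len(Q),r,Q[:,2].mean())
    print(cv2.boxPoints(r).round(1).tolist())
    l=m&(P[...,2]>.045)&(im.min(-1)>150)
    Q=P[l]
    # ransac plane
    rng=np.random.default_rng(0);best=None
    for _ in range(400):
        a,b,e=Q[rng.choice(len(Q),3,False)]; n=np.cross(b-a,e-a)
        if np.linalg.norm(n)<1e-7: continue
        n/=np.linalg.norm(n); i=abs((Q-a)@n)<.0015
        if best is None or i.sum()>best.sum(): best=i
    q=Q[best]; ce=q.mean(0); n=np.linalg.svd(q-ce,full_matrices=False)[2][2]; n*=np.sign(n[2])
    print("lid",len(Q),best.sum(),ce,n,"tilt",np.degrees(np.arccos(n[2])),"az",np.degrees(np.arctan2(n[1],n[0])))
    h=np.array([-n[1],n[0],0]);h/=np.linalg.norm(h); s=np.cross(h,n) # h horizontal, s down slope
    uv=np.stack([(q-ce)@s,(q-ce)@h],1)*1000
    r=cv2.minAreaRect(uv.astype(np.float32)); print("rect",r)
    print("lid centre", ce+s*r[0][0]/1000+h*r[0][1]/1000,"s",s,"h",h, np.percentile(uv,[0.5,99.5],axis=0))
```

```text
scene foot 3523 ((623.1685791015625, -91.38520812988281), (285.1244812011719, 142.88229370117188), 52.07502746582031) 0.008774055118638498
[[479.20001220703125, -159.89999389648438], [591.9000244140625, -247.8000030517578], [767.0999755859375, -22.799999237060547], [654.4000244140625, 65.0]]
lid 3148 2495 [ 0.59773418 -0.12072765  0.0866474 ] [0.31738137 0.69701402 0.64299341] tilt 49.98460592970016 az 65.51812311533178
rect ((2.220355987548828, 3.2344932556152344), (99.66910552978516, 98.97774505615234), 0.3412412106990814)
lid centre [ 0.59538213 -0.11808795  0.08494689] s [ 0.26645994  0.58518341 -0.76587171] h [-0.9100924   0.41440539  0.        ] [[-46.07443533 -45.57084807]
 [ 51.25481406  50.77203373]]
top foot 2147 ((622.3447265625, -91.97698974609375), (283.44805908203125, 140.07891845703125), 52.65550231933594) 0.010425505181098737
[[480.70001220703125, -162.1999969482422], [592.0999755859375, -247.10000610351562], [764.0, -21.799999237060547], [652.5999755859375, 63.20000076293945]]
lid 3166 2589 [ 0.59498789 -0.12004051  0.0887708 ] [0.31832311 0.69695251 0.64259442] tilt 50.01444781959408 az 65.45212623210293
rect ((3.1805992126464844, -0.89031982421875), (96.58131408691406, 98.56011962890625), 89.87516021728516)
lid centre [ 0.59664685 -0.11855129  0.0863338 ] s [ 0.26696805  0.58451317 -0.76620651] h [-0.90961445  0.41545342  0.        ] [[-45.6847077  -48.01715759]
 [ 51.22392873  47.04957036]]
```

Run:
```python
from h import *
import numpy as np,cv2
az=np.radians(65.48); ex=np.array([np.cos(az),np.sin(az)]); ey=np.array([-ex[1],ex[0]])
lc=np.array([.596,-.1183]); o=lc-.021*ex; print("origin by lid",o)
for c in ["scene","top"]:
    d=np.load(f"{c}0.npz"); P=d["c"]; im=d["img"]
    m=(np.hypot(P[...,0]-o[0],P[...,1]-o[1])<.11)&(P[...,2]>.005)&(P[...,2]<.016)&(im.min(-1)>110)
    Q=P[m][:,:2]-o; a=Q@ex*1000; b=Q@ey*1000
    for lo in range(-80,80,20):
        k=(a>=lo)&(a<lo+20)
        if k.sum()>5: print(c,lo,"y",np.percentile(b[k],[1,99]).round(1),k.sum())
    for lo in range(-60,60,20):
        k=(b>=lo)&(b<lo+20)
        if k.sum()>5: print(c,lo,"x",np.percentile(a[k],[1,99]).round(1))
n=np.array([.766*ex[0],.766*ex[1],.643]);n/=np.linalg.norm(n);h=np.array([ey[0],ey[1],0]);s=np.cross(h,n)
st=bot.read_state(); R0=R.from_rotvec(st["tcp_rot"]); q=st["q"]
print(R0.as_matrix().round(3))
T=(R.from_euler("ZYZYZ",[q[0],q[1]+q[2],q[3],q[4],q[5]])).inv()*R0; print(T.as_matrix().round(3))
T2=(R.from_euler("ZYZYZ",[q[0],q[1]+q[2],-q[3],q[4],-q[5]])).inv()*R0; print(T2.as_matrix().round(3))
np.savez("T.npz",T=T.as_matrix())
for sg in (1,-1):
    G=R.from_matrix(np.stack([-sg*h,s,sg*n],1)); 
    for q1,th in ((-.5,2.18),(-.5,2.0),(-.55,2.3)):
        M=(R.from_euler("ZY",[q1,th]).inv()*G*T.inv())
        print(sg,q1,th,"q4,5,6",M.as_euler("ZYZ").round(2), G.as_rotvec().round(3))
```

```text
origin by lid [ 0.58728477 -0.13740615]
scene -80 y [-55.8  53.7] 690
scene -60 y [-55.7  53.8] 918
scene -40 y [-55.9  53.7] 841
scene -20 y [-56.2  -6.4] 217
scene 0 y [-56.2 -20. ] 286
scene 20 y [-56.3 -34.3] 140
scene 40 y [-56.3 -39.9] 140
scene 60 y [-55.8  53. ] 241
scene -60 x [-73.2  72.9]
scene -40 x [-74.2  73.8]
scene -20 x [-74.2  74. ]
scene 0 x [-74.3  74. ]
scene 20 x [-74.4  74.1]
scene 40 x [-74.2  73.8]
top -80 y [-54.8  54.6] 551
top -60 y [-54.6  54.8] 746
top -40 y [-47.   55.3] 185
top -20 y [39.  55.2] 75
top 0 y [40.2 55.3] 99
top 20 y [43.6 55. ] 45
top 40 y [49.1 55.2] 42
top 60 y [-54.8  54.9] 379
top -60 x [-74.3  74.2]
top -40 x [-74.3  74.2]
top -20 x [-74.5  74.3]
top 0 x [-74.7  74.4]
top 20 x [-74.1  74.2]
top 40 x [-73.6  73.6]
[[-0.925 -0.     0.379]
 [-0.379  0.    -0.925]
 [ 0.    -1.    -0.   ]]Traceback (most recent call last):
  File "<stdin>", line 18, in <module>
  File "scipy/spatial/transform/_rotation.pyx", line 1413, in scipy.spatial.transform._rotation.Rotation.from_euler
ValueError: Expected axis specification to be a non-empty string of upto 3 characters, got ZYZYZ
```

```bash
cat >> h.py <<'E'
az=np.radians(65.48); ex=np.array([np.cos(az),np.sin(az),0]); ey=np.array([-ex[1],ex[0],0])
O=np.array([.5873,-.1374,0])
c5,s5=np.cos(np.radians(50)),np.sin(np.radians(50))
n=s5*ex+c5*np.array([0,0,1]); s=c5*ex-s5*np.array([0,0,1]); h=ey
corner=O+.035*ex+np.array([0,0,.035])
def pt(up,out,y=0): return corner-up*s+out*n+y*ey
def arm(q,sg=(1,1)): return R.from_euler("ZY",[q[0],q[1]+q[2]])*R.from_euler("ZYZ",[sg[0]*q[3],q[4],sg[1]*q[5]])
E
python3 - <<'E'
from h import *
q=[-1.21890729,.264774,1.605404,0,1.273692,-.0369]
R0=R.from_rotvec([-0.39581518,  2.01074064, -2.00614112])
print("target grasp",pt(.062,.011))
for s6 in (1,-1):
    T=arm(q,(1,s6)).inv()*R0; print(T.as_matrix().round(3))
    for sg in (1,-1):
        G=R.from_matrix(np.stack([-sg*h,s,sg*n],1)) 
        for q1,th in ((-.5,2.18),(-.5,2.0),(-.55,2.3)):
            M=(R.from_euler("ZY",[q1,th]).inv()*G*T.inv())
            print(s6,sg,q1,th,"q4,5,6s",M.as_euler("ZYZ").round(2), G.as_rotvec().round(3))
E
```

```text
target grasp [ 0.58878311 -0.13414863  0.08956542]
[[-0.  0. -1.]
 [-1. -0.  0.]
 [-0.  1.  0.]]
1 1 -0.5 2.18 q4,5,6s [ 0.77  1.16 -2.04] [-0.859  0.187 -0.4  ]
1 1 -0.5 2.0 q4,5,6s [ 0.73  1.29 -1.91] [-0.859  0.187 -0.4  ]
1 1 -0.55 2.3 q4,5,6s [ 0.8   1.1  -2.16] [-0.859  0.187 -0.4  ]
1 -1 -0.5 2.18 q4,5,6s [0.77 1.16 1.1 ] [-0.572 -2.634  1.228]
1 -1 -0.5 2.0 q4,5,6s [0.73 1.29 1.23] [-0.572 -2.634  1.228]
1 -1 -0.55 2.3 q4,5,6s [0.8  1.1  0.98] [-0.572 -2.634  1.228]
[[-0.074  0.    -0.997]
 [-0.997 -0.     0.074]
 [-0.     1.     0.   ]]
-1 1 -0.5 2.18 q4,5,6s [ 0.77  1.16 -1.96] [-0.859  0.187 -0.4  ]
-1 1 -0.5 2.0 q4,5,6s [ 0.73  1.29 -1.83] [-0.859  0.187 -0.4  ]
-1 1 -0.55 2.3 q4,5,6s [ 0.8   1.1  -2.09] [-0.859  0.187 -0.4  ]
-1 -1 -0.5 2.18 q4,5,6s [0.77 1.16 1.18] [-0.572 -2.634  1.228]
-1 -1 -0.5 2.0 q4,5,6s [0.73 1.29 1.31] [-0.572 -2.634  1.228]
-1 -1 -0.55 2.3 q4,5,6s [0.8  1.1  1.05] [-0.572 -2.634  1.228]
```

```bash
cat > plan.py <<'E'
from h import *
import sys
def G(sg): return R.from_matrix(np.stack([-sg*h,s,sg*n],1))
def plan(p1,R1,N,show=True):
    st=bot.read_state(); p=np.array(st["tool_pos"]); r=R.from_rotvec(st["tcp_rot"])
    w=(r.inv()*R1).as_rotvec(); print("ang",np.linalg.norm(w).round(4),"dist",np.linalg.norm(p1-p).round(4))
    tu,sl=[],[]; p0=p.copy(); 
    for i in range(N):
        d=p0+(p1-p0)*(i+1)/N-p
        t=(w/N).round(3); x=(r.inv().apply(d)*1000).round(1)
        tu.append(t.tolist()); sl.append(x.tolist())
        p=p+r.apply(x/1000); r=r*R.from_rotvec(t)
    for i in range(0,N,5): print("turn",tu[i:i+5],"slide",sl[i:i+5])
E
python3 - <<'E'
from plan import *
plan(pt(.20,.011),G(-1),20)
E
```

```text
ang 1.0615 dist 0.5083
turn [[-0.033, 0.039, 0.014], [-0.033, 0.039, 0.014], [-0.033, 0.039, 0.014], [-0.033, 0.039, 0.014], [-0.033, 0.039, 0.014]] slide [[-21.5, 2.6, -13.3], [-20.9, 3.4, -14.1], [-20.2, 4.2, -14.8], [-19.7, 4.9, -15.3], [-18.9, 5.8, -16.0]]
turn [[-0.033, 0.039, 0.014], [-0.033, 0.039, 0.014], [-0.033, 0.039, 0.014], [-0.033, 0.039, 0.014], [-0.033, 0.039, 0.014]] slide [[-18.2, 6.5, -16.5], [-17.5, 7.3, -16.9], [-16.7, 8.1, -17.4], [-15.9, 9.0, -17.7], [-15.0, 9.7, -18.0]]
turn [[-0.033, 0.039, 0.014], [-0.033, 0.039, 0.014], [-0.033, 0.039, 0.014], [-0.033, 0.039, 0.014], [-0.033, 0.039, 0.014]] slide [[-14.2, 10.6, -18.2], [-13.4, 11.3, -18.4], [-12.4, 12.1, -18.6], [-11.6, 13.0, -18.6], [-10.7, 13.6, -18.6]]
turn [[-0.033, 0.039, 0.014], [-0.033, 0.039, 0.014], [-0.033, 0.039, 0.014], [-0.033, 0.039, 0.014], [-0.033, 0.039, 0.014]] slide [[-9.7, 14.5, -18.5], [-8.8, 15.2, -18.4], [-7.9, 15.8, -18.2], [-6.9, 16.6, -17.9], [-6.0, 17.3, -17.7]]
```

Request:
jog_arm --turn '[[-0.033, 0.039, 0.014], [-0.033, 0.039, 0.014], [-0.033, 0.039, 0.014], [-0.033, 0.039, 0.014], [-0.033, 0.039, 0.014]]' --slide '[[-21.5, 2.6, -13.3], [-20.9, 3.4, -14.1], [-20.2, 4.2, -14.8], [-19.7, 4.9, -15.3], [-18.9, 5.8, -16]]' --grip '[60, 60, 60, 60, 60]' --newtons 35

```text
time: 1.0
tool_pos: [0.3305, -0.5215, 0.2351]
tcp_rot: [-0.162, 2.282, -1.91]
wrist_force: [-0.1, -0.5, -0.7]
width: 0.595
```

Request:
jog_arm --turn '[[-0.033, 0.039, 0.014], [-0.033, 0.039, 0.014], [-0.033, 0.039, 0.014], [-0.033, 0.039, 0.014], [-0.033, 0.039, 0.014]]' --slide '[[-18.2, 6.5, -16.5], [-17.5, 7.3, -16.9], [-16.7, 8.1, -17.4], [-15.9, 9, -17.7], [-15, 9.7, -18]]' --grip '[60, 60, 60, 60, 60]'

```text
time: 1.5
tool_pos: [0.4046, -0.4191, 0.2219]
tcp_rot: [0.088, 2.535, -1.774]
wrist_force: [-0.4, 0.5, -0.4]
width: 0.599
```

Request:
jog_arm --turn '[[-0.033, 0.039, 0.014], [-0.033, 0.039, 0.014], [-0.033, 0.039, 0.014], [-0.033, 0.039, 0.014], [-0.033, 0.039, 0.014]]' --slide '[[-14.2, 10.6, -18.2], [-13.4, 11.3, -18.4], [-12.4, 12.1, -18.6], [-11.6, 13, -18.6], [-10.7, 13.6, -18.6]]' --grip '[60, 60, 60, 60, 60]'

```text
time: 2.0
tool_pos: [0.4787, -0.3167, 0.2087]
tcp_rot: [-0.34, -2.645, 1.529]
wrist_force: [0.3, 0.4, 0.9]
width: 0.601
```

Request:
jog_arm --turn '[[-0.033, 0.039, 0.014], [-0.033, 0.039, 0.014], [-0.033, 0.039, 0.014], [-0.033, 0.039, 0.014], [-0.033, 0.039, 0.014]]' --slide '[[-9.7, 14.5, -18.5], [-8.8, 15.2, -18.4], [-7.9, 15.8, -18.2], [-6.9, 16.6, -17.9], [-6, 17.3, -17.7]]' --grip '[60, 60, 60, 60, 60]'

```text
time: 2.5
tool_pos: [0.5527, -0.2143, 0.1954]
tcp_rot: [-0.566, -2.634, 1.226]
wrist_force: [-0.4, -0.3, -0.4]
width: 0.602
```

Run:
```python
from plan import *
st=bot.read_state();print(st["q"].round(3),st["tool_pos"],st["width"],st["time"],pt(.2,.011))
plan(pt(.20,.011),G(-1),2)
plan(pt(.068,.011),G(-1),10)
shot("scene","pics/s1.png")
```

```text
[-0.76   0.27   1.85   0.671  1.352  0.975] [ 0.5526763  -0.21427613  0.19538616] 0.6023201310465967 2.5 [ 0.5519697  -0.21485362  0.19527955]
ang 0.0046 dist 0.0009
turn [[0.0, -0.0, 0.002], [0.0, -0.0, 0.002]] slide [[0.2, -0.2, 0.3], [0.2, -0.2, 0.4]]
ang 0.0046 dist 0.1316
turn [[0.0, -0.0, 0.0], [0.0, -0.0, 0.0], [0.0, -0.0, 0.0], [0.0, -0.0, 0.0], [0.0, -0.0, 0.0]] slide [[-0.0, 13.2, 0.1], [-0.0, 13.1, 0.1], [-0.1, 13.2, 0.0], [0.0, 13.1, 0.1], [0.0, 13.2, 0.1]]
turn [[0.0, -0.0, 0.0], [0.0, -0.0, 0.0], [0.0, -0.0, 0.0], [0.0, -0.0, 0.0], [0.0, -0.0, 0.0]] slide [[-0.0, 13.1, 0.1], [-0.0, 13.2, 0.0], [-0.1, 13.1, 0.1], [0.0, 13.2, 0.1], [0.0, 13.2, 0.1]]
```

Request:
jog_arm --turn '[[0, 0, 0.004], [0, 0, 0], [0, 0, 0], [0, 0, 0], [0, 0, 0]]' --slide '[[0.4, 13, 0.7], [0, 13, 0], [0, 13, 0], [0, 13, 0], [0, 13, 0]]' --grip '[60, 60, 60, 60, 60]'

```text
time: 3.05
tool_pos: [0.5687, -0.1766, 0.144]
tcp_rot: [-0.57, -2.634, 1.228]
wrist_force: [0.4, 0.3, -0.0]
width: 0.602
```

Run:
```python
from plan import *
plan(pt(.066,.011),G(-1),5)
shot("scene","pics/s2.png"); shot("wrist","pics/w2.png")
```

```text
ang 0.0017 dist 0.0679
turn [[-0.0, 0.0, 0.0], [-0.0, 0.0, 0.0], [-0.0, 0.0, 0.0], [-0.0, 0.0, 0.0], [-0.0, 0.0, 0.0]] slide [[-0.1, 13.6, -0.2], [-0.2, 13.6, -0.2], [-0.1, 13.6, -0.2], [-0.2, 13.5, -0.2], [-0.1, 13.6, -0.2]]
```

View pics/s2.png

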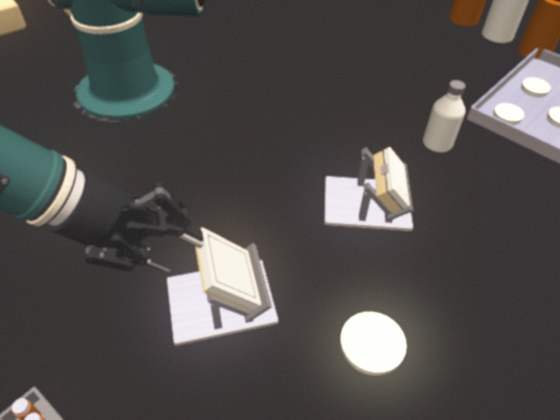

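View pics/w2.png

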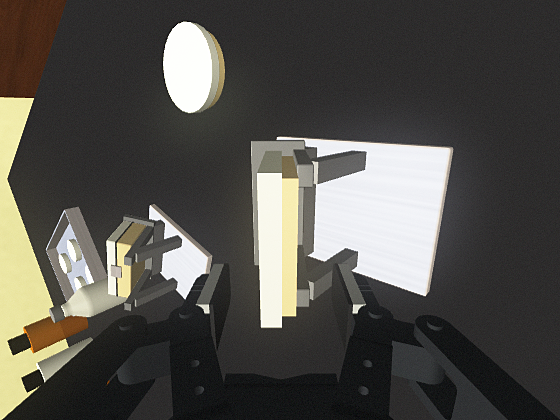

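The wrist view shows the dish edge-on between the open pads (about 280, 240), with the rear finger lined up with the gap between the rails. I'll advance.

Request:
jog_arm --turn '[[0, 0, 0], [0, 0, 0], [0, 0, 0], [0, 0, 0], [0, 0, 0]]' --slide '[[-0.3, 13.5, -0.5], [-0.3, 13.5, -0.4], [0, 13.5, 0], [0, 13.5, 0], [0, 13.5, 0]]' --grip '[60, 60, 60, 60, 60]'

```text
time: 3.65
tool_pos: [0.5875, -0.1364, 0.0929]
tcp_rot: [-0.569, -2.634, 1.228]
wrist_force: [0.4, 0.0, -0.1]
width: 0.599
```

Run:
```python
from plan import *
plan(pt(.066,.011),G(-1),1)
print(bot.read_state()["wrist_force"])
shot("wrist","pics/w3.png")
```

```text
ang 0.0019 dist 0.0004
turn [[-0.0, 0.001, 0.002]] slide [[-0.2, 0.2, 0.2]]
[ 0.41745826  0.00102461 -0.10001496]
```

View pics/w3.png

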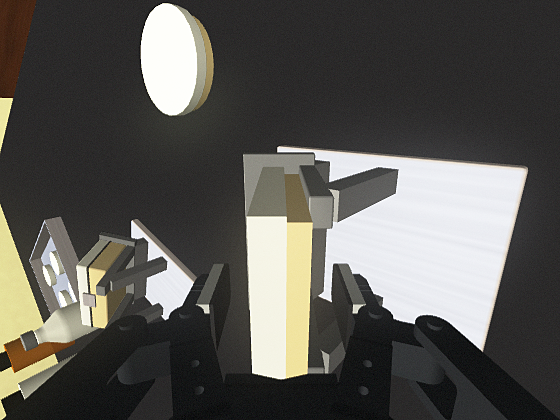

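The dish stands centrally between the pads (columns 246–312) and nothing is touching. Closing.

Request:
jog_arm --turn '[[0, 0, 0], [0, 0, 0], [0, 0, 0], [0, 0, 0], [0, 0, 0]]' --slide '[[0, 0, 0], [0, 0, 0], [0, 0, 0], [0, 0, 0], [0, 0, 0]]' --grip '[45, 35, 30, 26, 20]' --newtons 35

```text
time: 4.2
tool_pos: [0.5878, -0.1379, 0.0947]
tcp_rot: [-0.572, -2.634, 1.229]
wrist_force: [0.2, -0.8, 2.4]
width: 0.253
```

Request:
jog_arm --turn '[[0, 0, 0], [0, 0, 0], [0, 0, 0], [0, 0, 0]]' --slide '[[0, 0, 0], [0, 0, 0], [0, 0, 0], [0, 0, 0]]' --grip '[10, 0, 0, 0]'

```text
time: 4.6
tool_pos: [0.5878, -0.1378, 0.0947]
tcp_rot: [-0.572, -2.635, 1.229]
wrist_force: [-1.9, -3.2, 5.4]
width: 0.25
```

Run:
```python
from plan import *
st=bot.read_state();print(st["wrist_force"],st["width"],st["width"]*85,st["torque"])
plan(pt(.066,.011),G(-1),1)
# vertical lift direction in tool axes
print(G(-1).inv().apply([0,0,1]).round(3))
shot("wrist","pics/w4.png")
```

```text
[-1.9470236  -3.17442171  5.43133234] 0.2501819176839047 21.2654630031319 [-0.14470289  0.14653881 -0.05174433]
ang 0.0013 dist 0.0025
turn [[-0.0, 0.001, 0.0]] slide [[0.6, 2.3, 0.4]]
[-0.    -0.766 -0.643]
```

View pics/w4.png

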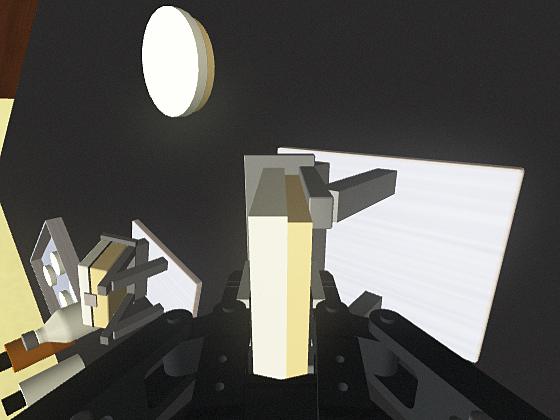

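Gripped: the width of 0.25 (21 mm) matches the closed thickness. Now a slow straight lift.

Request:
jog_arm --turn '[[0, 0, 0], [0, 0, 0], [0, 0, 0], [0, 0, 0], [0, 0, 0]]' --slide '[[0, -3, -2.5], [0, -4.6, -3.9], [0, -7.7, -6.4], [0, -7.7, -6.4], [0, -7.7, -6.4]]' --grip '[0, 0, 0, 0, 0]'

```text
time: 5.15
tool_pos: [0.5874, -0.1373, 0.1349]
tcp_rot: [-0.57, -2.634, 1.229]
wrist_force: [0.3, -0.6, -0.7]
width: 0.253
```

Request:
jog_arm --turn '[[0, 0, 0], [0, 0, 0], [0, 0, 0], [0, 0, 0], [0, 0, 0]]' --slide '[[0, -11.5, -9.6], [0, -11.5, -9.6], [0, -11.5, -9.6], [0, -11.5, -9.6], [0, -11.5, -9.6]]' --grip '[0, 0, 0, 0, 0]'

```text
time: 5.65
tool_pos: [0.5874, -0.1376, 0.2104]
tcp_rot: [-0.57, -2.634, 1.229]
wrist_force: [0.4, 0.1, -1.4]
width: 0.251
```

Request:
jog_arm --turn '[[0, 0, 0], [0, 0, 0]]' --slide '[[0, -11.5, -9.6], [0, -3, -2.5]]' --grip '[0, 0]'

```text
time: 5.85
tool_pos: [0.5883, -0.1381, 0.2305]
tcp_rot: [-0.573, -2.636, 1.231]
wrist_force: [0.6, -0.1, -1.5]
width: 0.256
```

Run:
```python
from plan import *
st=bot.read_state();print(st["q"].round(3),st["wrist_force"],st["width"],st["torque"],(st["tool_pos"]-corner)@np.stack([-s,n,ey],1))
shot("wrist","pics/w5.png");shot("scene","pics/s5.png")
```

```text
[-0.627  0.199  1.866  0.709  1.315  1.098] [ 0.62123068 -0.13522158 -1.46388034] 0.25578470936007325 [-0.4733326   0.1644689  -0.03785817] [ 0.17241659  0.09865683 -0.00119603]
```

View pics/w5.png

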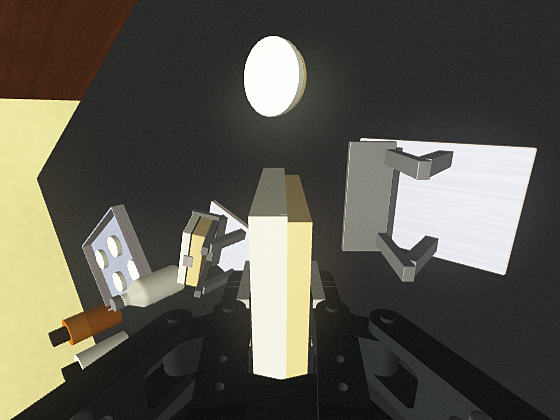

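View pics/s5.png

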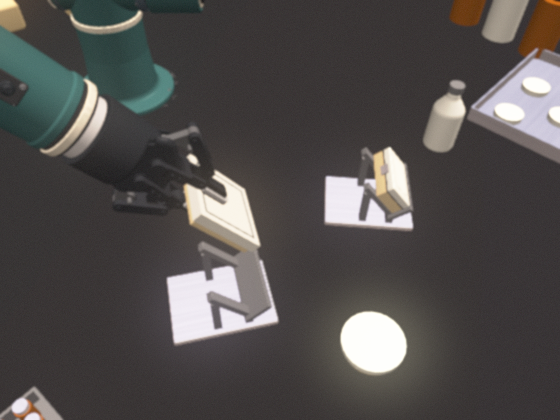

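Request:
jog_arm --turn '[[0, -0.06, 0], [0, -0.13, 0], [0, -0.13, 0], [0, -0.13, 0], [0, -0.13, 0]]' --slide '[[0, 0, 0], [0, 0, 0], [0, 0, 0], [0, 0, 0], [0, 0, 0]]' --grip '[0, 0, 0, 0, 0]'

```text
time: 6.45
tool_pos: [0.5867, -0.1372, 0.2263]
tcp_rot: [0.182, 2.486, -1.281]
wrist_force: [-0.3, 1.0, -1.9]
width: 0.255
```

Request:
jog_arm --turn '[[0, -0.13, 0], [0, -0.13, 0], [0, -0.13, 0], [0, -0.13, 0], [0, -0.13, 0]]' --slide '[[0, 0, 0], [0, 0, 0], [0, 0, 0], [0, 0, 0], [0, 0, 0]]' --grip '[0, 0, 0, 0, 0]'

```text
time: 6.95
tool_pos: [0.5867, -0.1372, 0.2263]
tcp_rot: [-0.207, 1.925, -1.111]
wrist_force: [0.6, 0.2, -1.2]
width: 0.257
```

Run:
```python
from plan import *
st=bot.read_state();print(st["q"].round(3),st["wrist_force"],st["width"],st["torque"],(st["tool_pos"]-corner)@np.stack([-s,n,ey],1))
shot("wrist","pics/w6.png")
plan(st["tool_pos"],G(1),1)
```

```text
[-0.627  0.203  1.87   0.709  1.314 -0.138] [ 0.56602837  0.24064666 -1.16102561] 0.2571705082098178 [-0.41542804  0.20368795  0.01288383] [0.16912872 0.09606389 0.00064153]
ang 1.9023 dist 0.0
turn [[0.003, -1.902, -0.002]] slide [[0.0, 0.0, 0.0]]
```

View pics/w6.png

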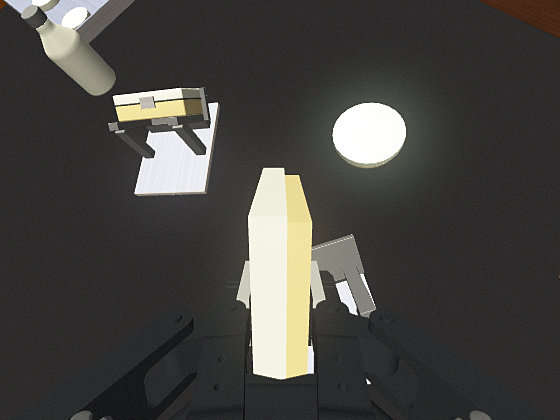

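The dish is held steady and unchanged in the grip (columns 248–312). Rotating the remaining 1.902 rad.

Request:
jog_arm --turn '[[0, -0.13, 0], [0, -0.13, 0], [0, -0.13, 0], [0, -0.13, 0], [0, -0.13, 0]]' --slide '[[0, 0, 0], [0, 0, 0], [0, 0, 0], [0, 0, 0], [0, 0, 0]]' --grip '[0, 0, 0, 0, 0]'

```text
time: 7.5
tool_pos: [0.5868, -0.1373, 0.2266]
tcp_rot: [-0.5, 1.344, -0.899]
wrist_force: [0.7, -0.4, -2.0]
width: 0.256
```

Request:
jog_arm --turn '[[0, -0.13, 0], [0, -0.13, 0], [0, -0.13, 0], [0, -0.13, 0], [0, -0.13, 0]]' --slide '[[0, 0, 0], [0, 0, 0], [0, 0, 0], [0, 0, 0], [0, 0, 0]]' --grip '[0, 0, 0, 0, 0]'

```text
time: 8.0
tool_pos: [0.5868, -0.1373, 0.2266]
tcp_rot: [-0.717, 0.75, -0.652]
wrist_force: [-0.1, 0.4, -2.1]
width: 0.254
```

Request:
jog_arm --turn '[[0, -0.13, 0], [0, -0.13, 0], [0, -0.13, 0], [0, -0.13, 0], [0, -0.08, 0]]' --slide '[[0, 0, 0], [0, 0, 0], [0, 0, 0], [0, 0, 0], [0, 0, 0]]' --grip '[0, 0, 0, 0, 0]'

```text
time: 8.5
tool_pos: [0.5868, -0.1373, 0.2266]
tcp_rot: [-0.857, 0.197, -0.402]
wrist_force: [0.1, -1.1, -1.5]
width: 0.256
```

Run:
```python
from plan import *
st=bot.read_state();print(st["q"].round(3),st["wrist_force"],st["width"],st["torque"],(st["tool_pos"]-corner)@np.stack([-s,n,ey],1))
plan(st["tool_pos"],G(1),1)
p=shot("wrist","pics/w7.png"); np.savez("w7.npz",c=cloud(p),img=p["img"])
p=shot("scene","pics/s7.png"); np.savez("s7.npz",c=cloud(p),img=p["img"])
p=shot("top","pics/t7.png"); np.savez("t7.npz",c=cloud(p),img=p["img"])
```

```text
[-0.627  0.202  1.87   0.709  1.314 -2.035] [ 0.0990775  -1.14843007 -1.46123028] 0.25596441395498437 [-0.42039225  0.19202704 -0.01210469] [0.16933681 0.09622817 0.00052334]
ang 0.0107 dist 0.0
turn [[0.0, -0.01, -0.003]] slide [[0.0, 0.0, 0.0]]
```

View pics/w7.png

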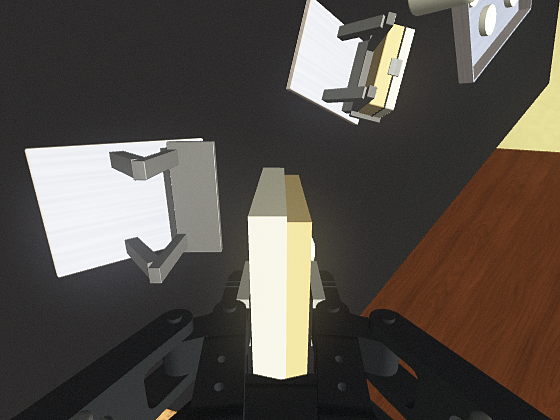

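View pics/s7.png

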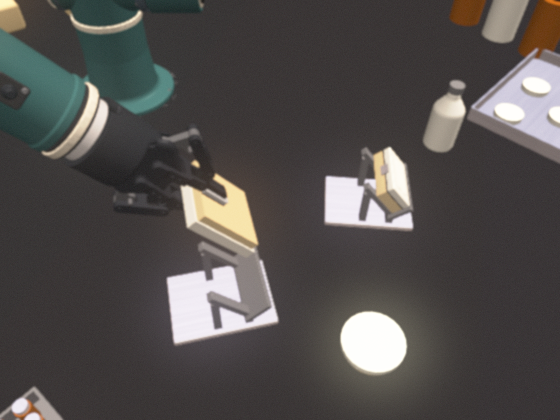

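```bash
cat > meas.py <<'E'
from h import *
def meas(fn,zmin=.05):
    d=np.load(fn); P=d["c"]; im=d["img"].astype(int)
    X=np.stack([(P-corner)@(-s),(P-corner)@n,(P-corner)@ey],-1)*1000
    m=(abs(P[...,0]-.59)<.15)&(abs(P[...,1]+.13)<.15)&(P[...,2]>zmin)&(im[...,0]-im[...,2]>50)&(im[...,0]>150)
    Q=X[m]; rng=np.random.default_rng(0);best=None
    for _ in range(300):
        a,b,e=Q[rng.choice(len(Q),3,False)]; k=np.cross(b-a,e-a)
        if np.linalg.norm(k)<50: continue
        k/=np.linalg.norm(k); i=abs((Q-a)@k)<1.5
        if best is None or i.sum()>best.sum(): best=i
    q=Q[best]; ce=q.mean(0); k=np.linalg.svd(q-ce,full_matrices=False)[2][2]; k*=np.sign(k[1])
    r=cv2.minAreaRect(q[:,[0,2]].astype(np.float32))
    print(fn,len(Q),best.sum(),"mean(up,out,y)",ce.round(1),"normal",k.round(3),"rect",r, "extent",np.percentile(q,[.5,99.5],axis=0).round(1).tolist())
E
python3 - <<'E'
from meas import *
meas("s7.npz");meas("t7.npz")
E
```

```text
s7.npz 2271 1816 mean(up,out,y) [142.2 106.2 -11.1] normal [-0.002  1.    -0.01 ] rect ((152.20236206054688, -0.43238067626953125), (102.00094604492188, 90.28727722167969), 0.15564745664596558) extent [[102.4, 104.3, -44.9], [190.8, 107.4, 43.5]]
t7.npz 3026 2719 mean(up,out,y) [144.7 107.4   2.3] normal [-0.003  1.    -0.015] rect ((147.98175048828125, -0.8274002075195312), (88.32372283935547, 89.42695617675781), 89.97319793701172) extent [[104.0, 105.6, -44.6], [192.0, 109.1, 42.9]]
```

Request:
jog_arm --turn '[[0, -0.01, -0.003], [0, 0, 0], [0, 0, 0], [0, 0, 0], [0, 0, 0]]' --slide '[[-0.5, 6, -5], [0, 10, -8.5], [0, 12, -10], [0, 12, -10], [0, 12, -10]]' --grip '[0, 0, 0, 0, 0]'

```text
time: 9.15
tool_pos: [0.5863, -0.137, 0.1578]
tcp_rot: [-0.859, 0.189, -0.402]
wrist_force: [-0.5, 0.1, -0.8]
width: 0.253
```

Request:
jog_arm --turn '[[0, 0, 0], [0, 0, 0], [0, 0, 0], [0, 0, 0], [0, 0, 0]]' --slide '[[0, 12, -10], [0, 10, -8.5], [0, 8, -7], [0, 5, -4], [0, 3, -2.5]]' --grip '[0, 0, 0, 0, 0]'

```text
time: 9.65
tool_pos: [0.5868, -0.1373, 0.1096]
tcp_rot: [-0.859, 0.187, -0.402]
wrist_force: [0.2, 0.2, -1.0]
width: 0.254
```

Run:
```python
from plan import *
st=bot.read_state();print(st["q"].round(3),st["wrist_force"],st["width"],(st["tool_pos"]-corner)@np.stack([-s,n,ey],1))
plan(pt(.0683,.0112,.0005),G(1),1)
for c in ["scene","top"]:
    p=shot(c,f"pics/{c}8.png"); np.savez(f"{c}8.npz",c=cloud(p),img=p["img"])
from meas import *
meas("scene8.npz");meas("top8.npz")
```

```text
[-0.627  0.339  1.945  0.761  1.153 -2.196] [ 0.23279763  0.21648771 -1.03747087] 0.2538768153398282 [0.07967602 0.02105828 0.00052723]
ang 0.0017 dist 0.0151
turn [[-0.0, -0.001, 0.001]] slide [[0.0, 11.4, -9.9]]
scene8.npz 1846 1508 mean(up,out,y) [ 51.9  30.9 -10.2] normal [-0.002  1.    -0.002] rect ((57.75522994995117, -0.16219329833984375), (90.01517486572266, 90.34076690673828), 89.86447143554688) extent [[13.1, 29.4, -44.9], [101.8, 32.2, 43.4]]
top8.npz 2029 1772 mean(up,out,y) [54.9 31.6  1.5] normal [-0.002  1.    -0.002] rect ((58.294532775878906, -0.7296257019042969), (88.0135498046875, 89.96541595458984), 89.92353057861328) extent [[14.4, 30.2, -44.2], [102.2, 33.1, 43.0]]
```

View pics/scene8.png

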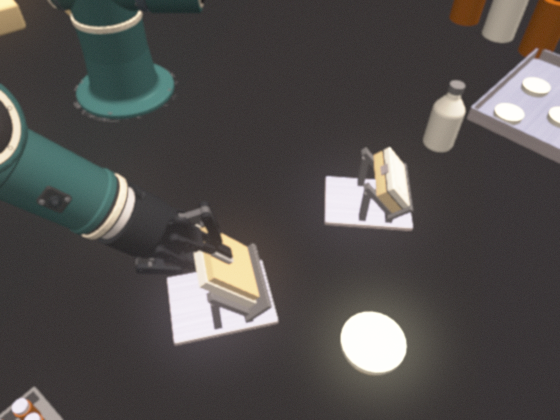

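The view shows the dish (cream underside at about 230, 265) square above the rest. The last part goes in small steps.

Request:
jog_arm --turn '[[0, 0, 0], [0, 0, 0], [0, 0, 0], [0, 0, 0]]' --slide '[[0, 3, -2.7], [0, 3, -2.7], [0, 2, -1.7], [0, 1, -0.8]]' --grip '[0, 0, 0, 0]'

```text
time: 10.15
tool_pos: [0.5866, -0.1376, 0.098]
tcp_rot: [-0.859, 0.187, -0.402]
wrist_force: [0.0, 0.8, -2.1]
width: 0.251
```

Request:
jog_arm --turn '[[0, 0, 0], [0, 0, 0], [0, 0, 0]]' --slide '[[0, 0.6, -0.5], [0, 0.6, -0.5], [0, 0, 0]]' --grip '[0, 0, 0]'

```text
time: 10.45
tool_pos: [0.5868, -0.1376, 0.0967]
tcp_rot: [-0.859, 0.187, -0.402]
wrist_force: [-0.4, -0.1, -1.9]
width: 0.255
```

Run:
```python
from plan import *
st=bot.read_state();print(st["wrist_force"],"tool axes f",R.from_rotvec(st["tcp_rot"]).inv().apply(st["wrist_force"]).round(2),st["width"],(st["tool_pos"]-corner)@np.stack([-s,n,ey],1))
from meas import *
for c in ["scene","top"]:
    p=shot(c,f"pics/{c}9.png"); np.savez(f"{c}9.npz",c=cloud(p),img=p["img"]); meas(f"{c}9.npz")
```

```text
[-0.3878814  -0.11196141 -1.90219012] tool axes f [-0.31  1.29 -1.42] 0.25519138614784276 [0.07002158 0.01253149 0.00041713]
scene9.npz 1785 1480 mean(up,out,y) [ 42.   22.3 -10.2] normal [-0.001  1.    -0.002] rect ((47.30781555175781, -0.7680625915527344), (89.64685821533203, 90.76375579833984), 89.77873229980469) extent [[3.3, 20.7, -45.1], [92.0, 23.5, 43.4]]
top9.npz 1961 1682 mean(up,out,y) [45.1 23.3  1.4] normal [-0.004  1.    -0.004] rect ((48.887962341308594, -1.0060615539550781), (88.37759399414062, 89.41915893554688), 89.71624755859375) extent [[4.9, 21.8, -44.5], [92.7, 24.9, 42.7]]
```

Request:
jog_arm --turn '[[0, 0, 0], [0, 0, 0], [0, 0, 0]]' --slide '[[0, 0.6, -0.5], [0, 0.5, -0.4], [0, 0, 0]]' --grip '[0, 0, 0]'

```text
time: 10.85
tool_pos: [0.5867, -0.1375, 0.0952]
tcp_rot: [-0.859, 0.187, -0.402]
wrist_force: [-0.1, 0.6, -1.6]
width: 0.249
```

Request:
jog_arm --turn '[[0, 0, 0], [0, 0, 0]]' --slide '[[0, 0.6, -0.2], [0, 0, 0]]' --grip '[0, 0]'

```text
time: 11.05
tool_pos: [0.5869, -0.1374, 0.0948]
tcp_rot: [-0.859, 0.187, -0.402]
wrist_force: [0.4, 0.3, -0.5]
width: 0.252
```

Run:
```python
from plan import *
st=bot.read_state();print(st["wrist_force"],"tool axes f",R.from_rotvec(st["tcp_rot"]).inv().apply(st["wrist_force"]).round(2),st["width"],(st["tool_pos"]-corner)@np.stack([-s,n,ey],1),st["torque"])
```

```text
[ 0.39639418  0.25768266 -0.49959239] tool axes f [ 0.25  0.64 -0.02] 0.2523547534103197 [0.06842347 0.01152819 0.00032999] [-0.34930594  0.1466358   0.06726873]
```

Request:
jog_arm --turn '[[0, 0, 0], [0, 0, 0], [0, 0, 0], [0, 0, 0]]' --slide '[[0, 0.5, -0.4], [0, 0, 0], [0, 0.4, -0.3], [0, 0, 0]]' --grip '[0, 0, 0, 0]'

```text
time: 11.45
tool_pos: [0.587, -0.1374, 0.0947]
tcp_rot: [-0.858, 0.186, -0.402]
wrist_force: [-4.5, -1.8, 7.4]
width: 0.257
```

Run:
```python
from plan import *
st=bot.read_state();print(st["wrist_force"],"tool axes f",R.from_rotvec(st["tcp_rot"]).inv().apply(st["wrist_force"]).round(2),st["width"],(st["tool_pos"]-corner)@np.stack([-s,n,ey],1),st["torque"])
```

```text
[-4.45264214 -1.81591326  7.43860751] tool axes f [-3.28 -7.95  2.11] 0.25719857714165206 [0.06836552 0.01145157 0.00026918] [0.24444913 0.42113849 0.28272982]
```

Contact is on the ledge (8 N) and the rails (2 N). Releasing gradually.

Request:
jog_arm --turn '[[0, 0, 0], [0, 0, 0], [0, 0, 0], [0, 0, 0], [0, 0, 0]]' --slide '[[0, 0, 0], [0, 0, 0], [0, 0, 0], [0, 0, 0], [0, 0, 0]]' --grip '[26, 28, 31, 35, 40]'

```text
time: 11.95
tool_pos: [0.5868, -0.1372, 0.0933]
tcp_rot: [-0.859, 0.187, -0.402]
wrist_force: [0.3, 0.0, 0.6]
width: 0.399
```

Request:
jog_arm --turn '[[0, 0, 0], [0, 0, 0], [0, 0, 0], [0, 0, 0], [0, 0, 0]]' --slide '[[0, 0, 0], [0, 0, 0], [0, 0, 0], [0, 0, 0], [0, 0, 0]]' --grip '[46, 52, 58, 60, 60]'

```text
time: 12.45
tool_pos: [0.5869, -0.1374, 0.0936]
tcp_rot: [-0.859, 0.187, -0.402]
wrist_force: [0.2, 0.6, 0.1]
width: 0.603
```

Run:
```python
from plan import *
st=bot.read_state();print(st["wrist_force"],st["width"],(st["tool_pos"]-corner)@np.stack([-s,n,ey],1))
shot("wrist","pics/w10.png")
from meas import *
for c in ["scene","top"]:
    p=shot(c,f"pics/{c}10.png"); np.savez(f"{c}10.npz",c=cloud(p),img=p["img"]); meas(f"{c}10.npz")
```

```text
[0.23210105 0.64295952 0.05291799] 0.6027494706191376 [0.06745486 0.01071619 0.00040792]
scene10.npz 1802 1446 mean(up,out,y) [ 45.   21.3 -14.8] normal [-0.001  1.    -0.002] rect ((46.595863342285156, -1.1124000549316406), (89.32754516601562, 88.87247467041016), 89.93677520751953) extent [[2.7, 19.7, -44.9], [90.4, 22.5, 40.9]]
top10.npz 1812 1530 mean(up,out,y) [43.4 22.3  4.7] normal [-0.001  1.     0.   ] rect ((47.52853012084961, -1.2460975646972656), (88.15763854980469, 90.52467346191406), 89.99736785888672) extent [[3.6, 20.8, -44.5], [91.5, 23.8, 42.7]]
```

View pics/w10.png

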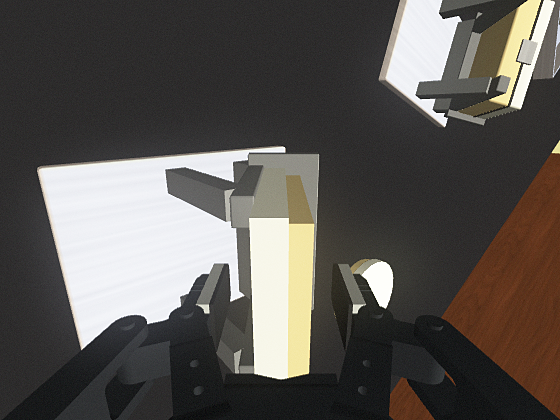

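The dish is seated and both pads are clear of it (left pad at column ~215, right ~350, dish 248–312). Retreating up the slope.

Request:
jog_arm --turn '[[0, 0, 0], [0, 0, 0], [0, 0, 0], [0, 0, 0], [0, 0, 0]]' --slide '[[0, -8, 0], [0, -12, 0], [0, -15, 0], [0, -15, 0], [0, -15, 0]]' --grip '[60, 60, 60, 60, 60]'

```text
time: 13.1
tool_pos: [0.5693, -0.1767, 0.145]
tcp_rot: [-0.86, 0.186, -0.403]
wrist_force: [0.1, -0.2, 0.4]
width: 0.603
```

Request:
jog_arm --turn '[[0, 0, 0], [0, 0, 0], [0, 0, 0], [0, 0, 0], [0, 0, 0]]' --slide '[[0, -20, 0], [0, -20, 0], [0, -20, 0], [0, -15, 0], [0, 0, 0]]' --grip '[60, 60, 60, 60, 60]'

```text
time: 13.6
tool_pos: [0.55, -0.2216, 0.2035]
tcp_rot: [-0.862, 0.184, -0.406]
wrist_force: [1.2, -0.0, 0.8]
width: 0.599
```

Run:
```python
from plan import *
print(bot.read_state()["wrist_force"])
from meas import *
for c in ["scene","top"]:
    p=shot(c,f"pics/{c}11.png"); np.savez(f"{c}11.npz",c=cloud(p),img=p["img"]); meas(f"{c}11.npz")
    for k in ["slide_box","lid"]:
        for r in nets.search_frame(k,p)[:1]: print(k,r["conf"],cw(p,r["xyz"]).round(4))
```

```text
[ 1.18250358e+00 -8.28039005e-05  7.67608725e-01]
scene11.npz 2469 2058 mean(up,out,y) [48.9 21.3 -3.3] normal [-0.001  1.    -0.001] rect ((46.71372985839844, -0.8710441589355469), (89.84343719482422, 89.0141830444336), 89.97627258300781) extent [[2.9, 19.6, -45.0], [90.5, 22.5, 43.0]]
slide_box 0.74 [0.613  0.1883 0.0808]
lid 0.97 [ 0.6136 -0.1544  0.1071]
top11.npz 2560 2113 mean(up,out,y) [50.4 22.2 -0.6] normal [-0.003  1.     0.   ] rect ((47.47021484375, -1.2219963073730469), (90.77792358398438, 88.04485321044922), 0.13826529681682587) extent [[3.5, 20.6, -44.4], [91.8, 23.7, 42.4]]
slide_box 0.79 [0.6006 0.1943 0.0859]
lid 0.96 [ 0.5644 -0.1508  0.1113]
```

View pics/scene11.png

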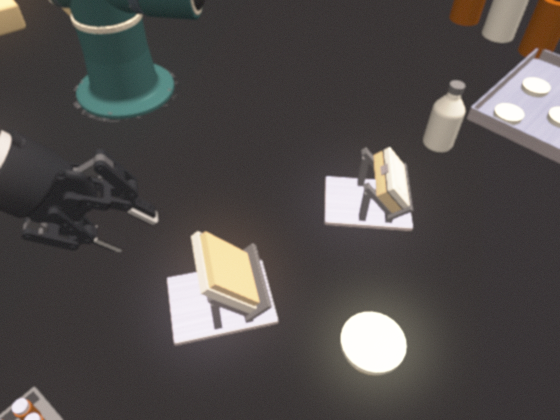

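View pics/top11.png

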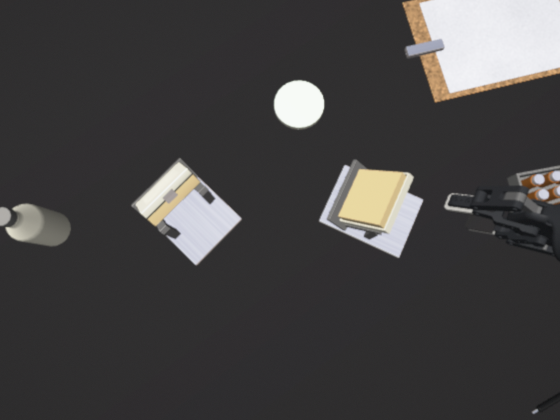

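Both views show the dish lid-down on its rest (scene 230, 270; top 372, 200), and the slide box is unmoved. One still row, then I hand in.

Request:
jog_arm --turn '[[0, 0, 0], [0, 0, 0], [0, 0, 0]]' --slide '[[0, 0, 0], [0, 0, 0], [0, 0, 0]]' --grip '[60, 60, 60]'

```text
time: 14.2
tool_pos: [0.5493, -0.2188, 0.2006]
tcp_rot: [-0.859, 0.187, -0.402]
wrist_force: [0.4, 0.8, -0.8]
width: 0.601
```

Run:
```python
from h import *
print(bot.read_state()["wrist_force"],bot.finish_job())
```

```text
the job is handed in; nothing more can be done
[ 0.41747353  0.84922258 -0.83624403] None
```

I pinched lid and base together at 35 N, lifted the dish straight up, gave it a half turn about the finger axis and set it back on its rest lid-down. I then released it, drew the gripper clear and handed the job in at about 14 s.

- **Final position:** both cameras put the base's underside centre 47 mm up the slope, 21–22 mm out and about 1 mm off centre, squared up within 0.01 rad. The seated values are 46.5 to 48 mm, 22 mm and 0.
- **Lid:** the grip opening (21 to 22 mm) and the 22 mm seat height fit a closed lid. The lid's top, now facing the rails, was not measured directly after the flip.
- **Slide box:** it looks unmoved. The network's readings before and after differ by 4 to 6 mm, about its own error, and the arm never went near it.
- **Gripper:** it ended clear of everything, with only noise on the wrist force. No check failed, and handing in gives no verdict.

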